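# Let off the ratchet hold-down and take out the tub

### The arm

A 6-joint arm with a two-finger parallel gripper is mounted at the origin on the work surface. World frame = base frame: x ahead of the robot, y to its left, z up, the work surface at z = 0. Lengths are in m, angles in degrees, forces in N, time in s.
With the tool pointing down it reaches from about 0.35 to 0.875 m from the base axis. Payload 4.2 kg.
Tool frame: the origin (TCP) lies at the very end of the fingers, on their centre line; the grasp point (between the pads) lies 19 mm behind it; x points along the fingers, z is the direction in which the jaws open and shut, and the axes are right-handed (so a half turn about x gives the same grasp; the last joint's range is limited). The gripper opens to 87 mm and grips with 3 to 60 N. Pads are 19 mm wide; open, the fingers measure 117 mm over their backs; the gripper's body (75 mm by 190 mm) begins 51 mm behind the grasp point.
Start: joints at [83.629, 22.042, 0.453, 0, -68.411, -14.817], TCP at [0.226, 0.583, 0.223] pointing down, gripper open.
Joint ranges: [-179.83, 179.83], [-69.29, 118.12], [-61.27, 80.66], [-181.25, 117.63], [-171.15, -9.14], [-177.46, 177.46]. Speed limits (degrees/s): [159.86, 159.86, 180, 180, 180, 180].

### API

Orientations are given as a 3x3 rotation matrix whose columns are the frame's x, y, z axes.
In Python, from cell import * gives the robot as it stands. The module is installed in compiled form; this text tells all that it offers.
- The arm moves only by the tool step_arm, never from a script. Its argument "motion" is a list of rows, each an object with "dp": the shift along the tool's x, y, z in units of 30 mm (1.0 is 30 mm), a list of three; "rot": the turn, a rotation vector about the tool's x, y, z in units of 5 degrees (1.0 is 5 degrees), a list of three; "grip": the gripper command: -1 is fully open, 1 is shut, values between are in proportion. A call has 1 to 5 rows; each row shifts and turns the commanded pose from where the row before left it, along the tool's axes as they then stand; what a row does not reach is not made up. A row lasts 1/10 s, in which the tool goes at most 50 mm and 8.59 degrees, less where a joint would pass 70% of its speed; a pose out of reach is approached as far as the arm can. A call is refused whole if a number of a shift passes 1 or a number of a turn 1, either way. A call with a gripper value outside its range is refused whole. The fingers move at their own pace and stop on an object; "force" is the grip in N (left out, the last holds). Time passes only in rows, so rows that do not move let the fingers close. It gives the time, the measured TCP pose, the force and the opening at its end, in the units of the state.
- get_obs(): the state, without advancing time (a new reading comes with each control period).
- camera(name): name is "scene" or "top"; returns the picture (400x640x3 uint8, blue, green, red); there is no depth.
- camera_model(name): a dict with "fov_y" (degrees; the focal length in pixels is half the picture's height over the tangent of half this angle, whatever the lens; pixels are square), "cx", "cy" (the principal point, pixels), "view" (4x4, takes a point from world to camera coordinates). Camera axes: x right, y up, looking along -z (the intrinsics and any distortion apply to the point x, -y, -z); pixel columns grow to the right and rows downward; lengths in m; the calibration is good to about 2 mm. A picture is of the moment at which its call begins. camera_model takes no time and is no camera call.
- hand_in(): hands the job in, once; it reports no verdict.
The state is a dict: "clock": time; "qpos": joint angles; "qvel": joint speeds; "effort": joint torques, N m; "tool_pos": TCP position; "ee_rot": TCP orientation; "contact_force": force on the tool from outside, world axes, zero at the start; "moment": the same for the moment, N m; "finger_gap": opening from 0.0 (shut) to 1.0 (fully open).
Only numpy, scipy, OpenCV 4.12 (cv2) and the standard library are available. Lean on these libraries where they do the work, as an engineer would, in place of code of your own. Each camera call takes 0.05 s, during which the arm holds its last target.

### The job

The red-lidded tub is clamped under the yellow arm of the ratchet hold-down: press the black thumb pad on the pawl's tail down gently, so that the pawl lifts off the ratchet wheel, and keep it down until the sprung arm has risen all the way by itself, without straining the pawl against its stop and without pushing, pulling or prising the arm or tugging at the clamped tub. Then let go of the pawl, take the tub by the grip on its lid and set it down gently, upright, on the middle of the round cork mat, and leave the purple-lidded tub and everything else where it is.

Things in the scene. Friction and masses are not known exactly. Their poses are not given: they have to be found in the camera images.
- fixture: ratchet hold-down fixed to the bench: aluminium base plate (x -130 to 195, y -60 to 60, 12 thick), grey-blue cheeks (y -22 to 22, x -72 to 18, up to 130 high). Origin on the bench below the arm's pivot (80 up); x axis points to the tub's place (centre at x 130, three pins 6 tall around it), z up. Pawl pin at x -60, 118 up.
- holddown (a joint): yellow hold-down arm (106 long, 14 wide), one piece with its steel ratchet wheel (78 across). 0 rad: level, rubber foot just over the lid; 1.3: fully up, at its stop, tip 190 above the bench. A spring lifts it against a damper: with the pawl clear it rises by itself in 3 to 5 s; if let go early, the pawl catches the next tooth (every 0.35 rad) and the arm waits for a new press.
- pawl: red sprung pawl; origin on its pin, x axis along it towards the wheel, level when engaged. Nose 60 ahead of the pin; the tail bends down behind it. At the pad it takes 4 N to start, rising to 10 to 14 N as the nose rubs up the loaded tooth; it falls to about 7 N when the nose comes clear, about 7 mm down. At 9.5 mm is a hard stop. Over 22 N of finger force strains it.
- pawl_tail (a point): point on the top face of the pawl's tail, 60 behind the pin and 18 below it, at the foot of the pad's stem. The round black thumb pad (28 across, 6 thick, flat top) screws up or down on it and is left at a different height each time: with the pawl engaged its top is 8 to 28 mm straight above this point, to be found by touch. Pressing does not screw it.
- tub_grip (a point): grip point of the red-lidded tub (about 200 to 450 g): 8 below the top of the upright bar on its lid. Bar 46 long (this point's x axis), 14 wide (y axis), 30 tall; lid top 22 below this point, tub's underside 71 below. Tub 96 across, 49 tall without the bar. z is the tub's up axis.
- mat: round cork mat, 124 across, 5 thick, fixed; origin at the centre of its underside, on the bench. It lies to the robot's left or right of the hold-down.
- spare_tub_grip (a point): the same point on a like tub with a purple lid, not to be moved.
Things that resemble listed ones, but are neither listed nor needed, are in the scene too. Of the things that look like the part that bears tub_grip, the larger one is meant.

How it is judged (in metres and radians):
On the way, in this order (a step that is already met when the one before it is completed fails the run):
1. the hold-down arm has risen all the way (over 1.2 rad), the tub still in its place (value of joint holddown above 1.2 rad and distance of tub_grip from where it was at the start of the episode below 0.02 m), for 0.2 s.
2. with the arm up, the tub is lifted at least 15 mm (value of joint holddown above 1.2 rad and z of tub_grip in the frame of fixture above 0.098 m), for 0.1 s.
At the end, for the whole second after the job is handed in: the hold-down arm is fully up (over 1.2 rad), and the red-lidded tub stands released and upright (within 0.1 rad) on the cork mat, its centre within 25 mm of the mat's (value of joint holddown above 1.2 rad and horizontal distance between tub_grip and mat below 0.025 m and angle between tub_grip's own z axis and vertical below 0.1 rad and height (world z) of tub_grip between 0.07 and 0.082 m); the robot touches nothing.
It fails at once if the pawl is strained: over 22 N of finger force on the pawl or its pad (contact force between the fingers and pawl above 22 N).
It fails at once if the robot pushes or pulls the hold-down arm or its wheel (over 5 N) (contact force between any of the fingers, the arm and holddown above 5 N).
It fails at once if the tub is tugged while clamped (moved over 20 mm before the arm is up) (value of joint holddown below 1.1 rad and distance of tub_grip from where it was at the start of the episode above 0.02 m).
It fails at once if the tub is dropped or banged down on the mat (over 0.3 m/s in the last 10 mm) (height (world z) of tub_grip below 0.086 m and horizontal distance between tub_grip and mat below 0.06 m and linear speed of tub above 0.3 m/s).
It fails at once if another thing is moved by more than 30 mm (distance of any of spare_tub_grip, beaker, loose_lid, bowl, spatula, jar, spoon from where it was at the start of the episode above 0.03 m).
It also fails if it takes over 72 s, if anything falls off the work surface, if the arm or the gripper's body presses on something with over 40 N, if the wrist force passes 120 N, or if a joint passes its speed limit or range.

## Working session

There is one attempt and no reset: what is moved stays moved. The work goes in short steps, Python scripts to look and compute and a tool call to move; the robot and the scene stay as the last step left them, time stands still between calls to the robot, and variables do not carry over. Pictures are saved under pics/ and viewed, and the job is handed in when it is done.

Besides the shell and the picture viewer there is one more tool, called in YAML: its name, and indented under it one key for each argument. step_arm: Moves the arm, as the interface text tells. Its arguments: {"type":"object","properties":{"motion":{"type":"array"},"force":{"type":"number"}},"required":["motion"]}

```bash
mkdir -p pics; ls; python3 - <<'E'
from cell import *
import cv2,numpy as np
o=get_obs()
for k,v in o.items(): print(k,np.round(v,3).tolist())
for n in ("scene","top"):
    m=camera_model(n); print(n,{k:(np.round(v,4).tolist() if not isinstance(v,str) else v) for k,v in m.items()})
    cv2.imwrite(f"pics/{n}0.png",camera(n))
E
```

```text
pics
clock 0.0
qpos [83.63, 22.092, 0.382, -0.029, -68.412, -14.817]
qvel [-0.073, 0.004, 0.064, 0.055, -0.157, 0.066]
effort [0.001, -39.067, 18.741, 4.22, 0.011, -0.0]
tool_pos [0.226, 0.582, 0.221]
ee_rot [[-0.001, 0.932, -0.362], [-0.002, -0.362, -0.932], [-1.0, 0.0, 0.002]]
contact_force [0.12, 0.786, -0.068]
moment [-0.014, 0.019, -0.024]
finger_gap 0.999
scene {'fov_y': 43.5968, 'cx': 322.5197, 'cy': 199.5856, 'view': [[0.8832, 0.4683, 0.0239, -0.4899], [-0.2665, 0.4594, 0.8473, 0.0637], [0.3858, -0.7547, 0.5306, -1.4599], [0.0, 0.0, 0.0, 1.0]]}
top {'fov_y': 46.278, 'cx': 320.2853, 'cy': 196.4001, 'view': [[0.0216, -0.9998, 0.0006, 0.0217], [0.9901, 0.0215, 0.1389, -0.56], [-0.1389, -0.0024, 0.9903, -1.1698], [0.0, 0.0, 0.0, 1.0]]}
```

View pics/scene0.png

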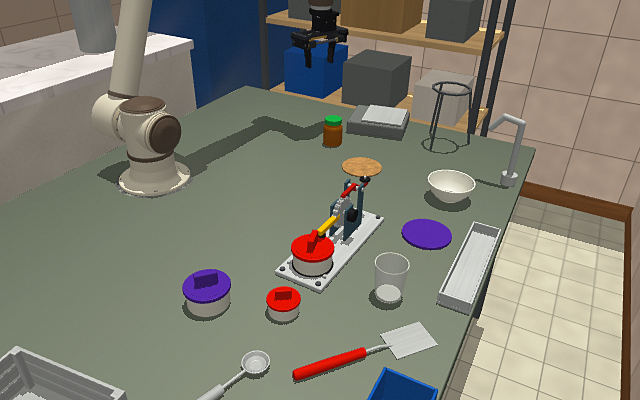

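View pics/top0.png

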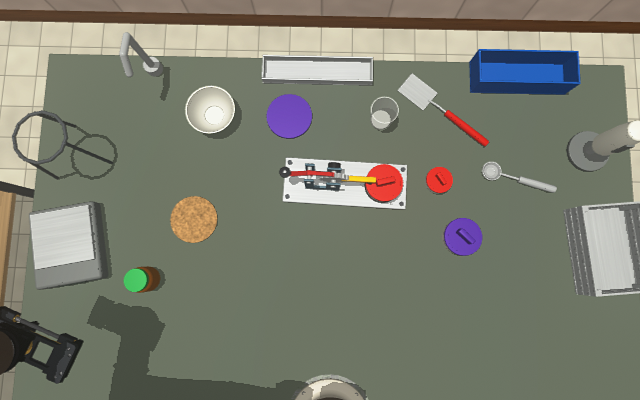

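The top view shows the red-lidded tub under the yellow arm at (384,183), with the pad at (284,172) and the mat at (194,219). These could be taken for what I want:
- The small red-lidded tub at top (439,180), scene (284,302). It is smaller, so it's not the one.
- The purple tub at (463,237).
- The loose purple lid at (289,116).

I choose the larger red tub, clamped at top (384,183), scene (313,255). Next I'll check it in close crops.

```bash
cat > h.py <<'E'
from cell import *
import cv2,numpy as np
def K(m,H=400):
    f=H/2/np.tan(np.radians(m["fov_y"])/2); return f,m["cx"],m["cy"]
def ray(n,u,v):
    m=camera_model(n); f,cx,cy=K(m); V=np.array(m["view"]); R=V[:3,:3]; t=V[:3,3]
    d=R.T@np.array([(u-cx)/f,-(v-cy)/f,-1.]); return -R.T@t, d/np.linalg.norm(d)
def onz(n,u,v,z):
    o,d=ray(n,u,v); return o+d*(z-o[2])/d[2]
def proj(n,p):
    m=camera_model(n); f,cx,cy=K(m); V=np.array(m["view"]); c=V[:3,:3]@np.array(p)+V[:3,3]
    return np.array([cx+f*c[0]/-c[2], cy-f*c[1]/-c[2]])
def tri(a,b):
    (o1,d1),(o2,d2)=ray("scene",*a),ray("top",*b)
    A=np.c_[d1,-d2]; s=np.linalg.lstsq(A,o2-o1,rcond=None)[0]
    p,q=o1+s[0]*d1,o2+s[1]*d2; return (p+q)/2,np.linalg.norm(p-q)
E
python3 - <<'E'
import cv2
a=cv2.imread('pics/scene0.png');b=cv2.imread('pics/top0.png')
cv2.imwrite('pics/cs.png',cv2.resize(a[150:300,255:405],None,fx=4,fy=4,interpolation=cv2.INTER_CUBIC))
cv2.imwrite('pics/ct.png',cv2.resize(b[145:225,270:430],None,fx=5,fy=5,interpolation=cv2.INTER_CUBIC))
E
```

```text
(no output)
```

View pics/cs.png

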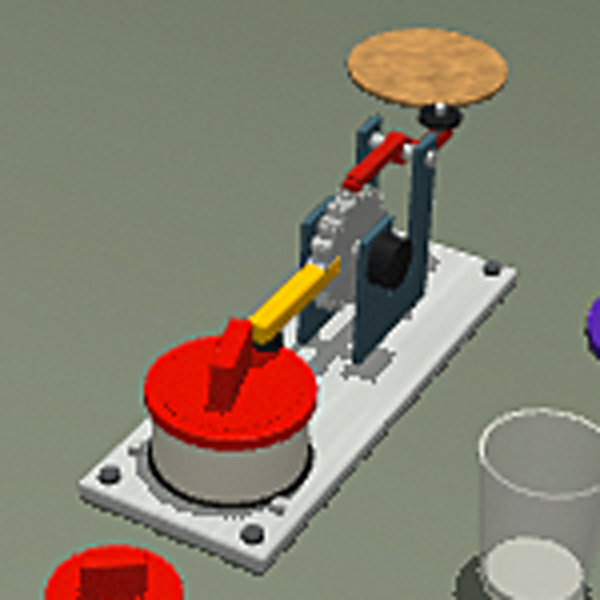

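View pics/ct.png

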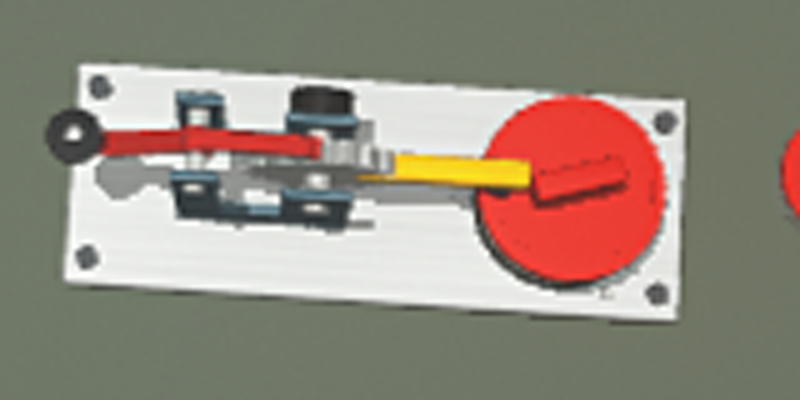

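The crops confirm the choice: the yellow arm's foot is on the large red lid, and the lid bar runs about 10° off the arm. The pad sits at the far end of the red pawl, at top (285,172) and scene (365,179).

```bash
python3 - <<'E'
from h import *
c=[(80,65),(685,98),(678,320),(65,282)]
P=np.array([onz("top",270+u/5,145+v/5,.012) for u,v in c]); print(P.round(4).tolist())
print("sides",[round(np.linalg.norm(P[i]-P[(i+1)%4]),4) for i in range(4)])
x=(P[1]+P[2]-P[0]-P[3])/2; x[2]=0; x/=np.linalg.norm(x); y=np.array([-x[1],x[0],0])
cen=P.mean(0); cen[2]=0; O=cen-x*.0325; print("O",O,"yaw",np.degrees(np.arctan2(x[1],x[0])))
b=cv2.imread('pics/top0.png'); s=cv2.imread('pics/scene0.png')
# corners in scene check
S=[(80,485),(262,570),(518,272)]
print("scene corners",[onz("scene",255+u/4,150+v/4,.012).round(4).tolist() for u,v in S])
def mask(im,lo,hi): return cv2.inRange(cv2.cvtColor(im,cv2.COLOR_BGR2HSV),lo,hi)
def comps(m,a=150):
    n,l,st,ce=cv2.connectedComponentsWithStats(m); return [(st[i].tolist(),ce[i].round(1).tolist()) for i in range(1,n) if st[i][4]>a]
print("red",comps(mask(b,(0,150,100),(6,255,255))|mask(b,(175,150,100),(180,255,255))))
print("cork",comps(mask(b,(8,80,120),(22,200,255))), comps(mask(s,(8,80,120),(22,200,255))))
print("purple",comps(mask(b,(120,120,60),(140,255,255))))
m=onz("top",194,219,.005); print("mat",m)
for z,n in((.061,'lid'),): print(n,onz("top",270+570/5,145+190/5,z), "expected",O+x*.13)
# pin/pad
T=O-.12*x; print("tail",T,"pad proj top/scene at h", [(h,proj("top",T+[0,0,.1+h]).round(1).tolist(),proj("scene",T+[0,0,.1+h]).round(1).tolist()) for h in (.008,.018,.028)])
print("pad tri",tri((255+440/4,150+117/4),(270+75/5,145+136/5)))
print("bar ends top z.091", onz("top",270+535/5,145+185/5,.091), onz("top",270+625/5,145+170/5,.091))
E
```

```text
[[0.6648, 0.1277, 0.012], [0.6539, -0.1955, 0.012], [0.5346, -0.1913, 0.012], [0.5478, 0.1319, 0.012]]
sides [np.float64(0.3234), np.float64(0.1193), np.float64(0.3235), np.float64(0.1171)]
O [0.60148084 0.00070525 0.        ] yaw -92.13634732192753
scene corners [[0.5378, -0.1923, 0.012], [0.6572, -0.203, 0.012], [0.6694, 0.1242, 0.012]]
red [([444, 110, 45, 36, 375], [466.5, 127.9]), ([365, 164, 38, 37, 999], [384.7, 182.6]), ([426, 167, 27, 26, 547], [439.1, 179.5]), ([290, 170, 44, 6, 177], [310.8, 172.9])]
cork [([0, 191, 13, 108, 707], [3.7, 228.5]), ([170, 196, 47, 47, 1728], [193.2, 219.0])] [([266, 10, 46, 20, 446], [287.8, 20.3]), ([336, 14, 150, 42, 1779], [420.3, 38.5]), ([270, 82, 87, 27, 451], [316.7, 96.1]), ([394, 92, 19, 25, 180], [406.1, 102.8]), ([437, 109, 32, 24, 247], [458.3, 123.9]), ([342, 157, 40, 20, 607], [361.3, 166.1])]
purple [([267, 94, 45, 44, 1558], [288.9, 115.8]), ([444, 218, 38, 38, 1115], [462.8, 236.3])]
mat [0.49677638 0.36572661 0.005     ]
lid [ 0.59431323 -0.12765888  0.061     ] expected [ 0.59663474 -0.1292044   0.        ]
tail [0.60595416 0.12062184 0.        ] pad proj top/scene at h [(0.008, [285.3, 172.9], [364.0, 180.1]), (0.018, [285.0, 172.2], [364.2, 176.6]), (0.028, [284.7, 171.4], [364.5, 173.1])]
pad tri (array([0.60774973, 0.12150183, 0.11039173]), np.float64(0.0009399253228857752))
bar ends top z.091 [ 0.59127593 -0.10623422  0.091     ] [ 0.59980638 -0.15090657  0.091     ]
```

The measurements agree with the given sizes: the plate comes out at 323 x 118, and the bar at 45.5 long with its axis at -79°. The pad is at about (0.607, 0.121). I'll turn the tool first, shutting the jaws so the finger tips can press.

step_arm:
  motion:
    - {"dp": [0,0,0],"rot": [1,0,0],"grip": 1}
    - {"dp": [0,0,0],"rot": [1,0,0],"grip": 1}
    - {"dp": [0,0,0],"rot": [1,0,0],"grip": 1}
    - {"dp": [0,0,0],"rot": [1,0,0],"grip": 1}
    - {"dp": [0,0,0],"rot": [1,0,0],"grip": 1}
  force: 10

```text
clock: 0.6
tool_pos: [0.2257, 0.5824, 0.2219]
ee_rot: [[-0.0, 0.69, -0.724], [-0.001, -0.724, -0.69], [-1.0, 0.001, 0.001]]
contact_force: [-0.2, 0.4, -0.9]
finger_gap: 0.634
```

step_arm:
  motion:
    - {"dp": [0,0,0],"rot": [1,0,0],"grip": 1}
    - {"dp": [0,0,0],"rot": [1,0,0],"grip": 1}
    - {"dp": [0,0,0],"rot": [1,0,0],"grip": 1}
    - {"dp": [0,0,0],"rot": [1,0,0],"grip": 1}
    - {"dp": [0,0,0],"rot": [1,0,0],"grip": 1}

```text
clock: 1.1
tool_pos: [0.2257, 0.5824, 0.2219]
ee_rot: [[-0.0, 0.319, -0.948], [-0.001, -0.948, -0.319], [-1.0, 0.001, 0.001]]
contact_force: [-0.2, -0.0, 0.1]
finger_gap: 0.169
```

step_arm:
  motion:
    - {"dp": [0,0,0],"rot": [1,0,0],"grip": 1}
    - {"dp": [0,0,0],"rot": [0.6,0,0],"grip": 1}
    - {"dp": [0,0,0],"rot": [0,0,0],"grip": 1}

```text
clock: 1.4
tool_pos: [0.2258, 0.5824, 0.222]
ee_rot: [[-0.0, 0.188, -0.982], [-0.001, -0.982, -0.188], [-1.0, 0.001, 0.001]]
contact_force: [0.3, -0.1, -0.9]
finger_gap: 0.014
```

```bash
cat >> h.py <<'E'
def plan(t):
    o=get_obs(); R=np.array(o["ee_rot"]); p=np.array(o["tool_pos"])
    print("t",round(float(o["clock"]),2),"p",p.round(4),"z",R[:,2].round(3),"x",R[:,0].round(4),"F",np.round(o["contact_force"],2),"gap",round(float(o["finger_gap"]),3),"q",np.round(o["qpos"],1))
    print("units to target",(R.T@(np.array(t)-p)/.03).round(2))
E
python3 -c "
from h import *
plan([.607,.121,.221])"
```

```text
t 1.4 p [0.2258 0.5824 0.222 ] z [-0.982 -0.188  0.001] x [-4.0e-04 -1.1e-03 -1.0e+00] F [ 0.32 -0.12 -0.86] gap 0.014 q [ 83.6  22.1   0.4  -0.  -68.4 -72.8]
units to target [ 0.05 17.49 -9.6 ]
```

step_arm:
  motion:
    - {"dp": [0,0.97,-0.53],"rot": [0,0,0],"grip": 1}
    - {"dp": [0,0.97,-0.53],"rot": [0,0,0],"grip": 1}
    - {"dp": [0,0.97,-0.53],"rot": [0,0,0],"grip": 1}
    - {"dp": [0,0.97,-0.53],"rot": [0,0,0],"grip": 1}
    - {"dp": [0,0.97,-0.53],"rot": [0,0,0],"grip": 1}

```text
clock: 1.9
tool_pos: [0.3318, 0.4535, 0.2223]
ee_rot: [[-0.0, 0.189, -0.982], [-0.0, -0.982, -0.189], [-1.0, 0.0, 0.0]]
contact_force: [0.9, 1.0, -0.0]
finger_gap: 0.006
```

step_arm:
  motion:
    - {"dp": [0,0.97,-0.53],"rot": [0,0,0],"grip": 1}
    - {"dp": [0,0.97,-0.53],"rot": [0,0,0],"grip": 1}
    - {"dp": [0,0.97,-0.53],"rot": [0,0,0],"grip": 1}
    - {"dp": [0,0.97,-0.53],"rot": [0,0,0],"grip": 1}
    - {"dp": [0,0.97,-0.53],"rot": [0,0,0],"grip": 1}

```text
clock: 2.4
tool_pos: [0.4372, 0.3255, 0.2224]
ee_rot: [[-0.0, 0.189, -0.982], [-0.0, -0.982, -0.189], [-1.0, 0.0, 0.0]]
contact_force: [0.3, 0.1, -0.2]
finger_gap: 0.008
```

step_arm:
  motion:
    - {"dp": [0,0.97,-0.53],"rot": [0,0,0],"grip": 1}
    - {"dp": [0,0.97,-0.53],"rot": [0,0,0],"grip": 1}
    - {"dp": [0,0.97,-0.53],"rot": [0,0,0],"grip": 1}
    - {"dp": [0,0.97,-0.53],"rot": [0,0,0],"grip": 1}
    - {"dp": [0,0.97,-0.53],"rot": [0,0,0],"grip": 1}

```text
clock: 2.9
tool_pos: [0.5426, 0.1975, 0.2223]
ee_rot: [[-0.0, 0.189, -0.982], [-0.0, -0.982, -0.189], [-1.0, 0.0, 0.0]]
contact_force: [1.0, 0.5, -0.0]
finger_gap: 0.006
```

step_arm:
  motion:
    - {"dp": [0,0.97,-0.53],"rot": [0,0,0],"grip": 1}
    - {"dp": [0,0.97,-0.53],"rot": [0,0,0],"grip": 1}
    - {"dp": [0,0.97,-0.53],"rot": [0,0,0],"grip": 1}
    - {"dp": [0,0,0],"rot": [0,0,0],"grip": 1}
    - {"dp": [0,0,0],"rot": [0,0,0],"grip": 1}

```text
clock: 3.4
tool_pos: [0.6052, 0.1213, 0.2218]
ee_rot: [[-0.001, 0.187, -0.982], [-0.0, -0.982, -0.187], [-1.0, 0.0, 0.001]]
contact_force: [-0.3, 0.6, 0.1]
finger_gap: 0.003
```

```bash
python3 -c "
from h import *
plan([.607,.121,.130])"
```

```text
t 3.4 p [0.6052 0.1213 0.2218] z [-0.982 -0.187  0.001] x [-1.3e-03 -3.0e-04 -1.0e+00] F [-0.33  0.56  0.15] gap 0.003 q [ 26.3  21.4  -0.7  -0.  -68.  -15.6]
units to target [ 3.06  0.02 -0.06]
```

step_arm:
  motion:
    - {"dp": [0.7,0,-0.06],"rot": [0,0,0],"grip": 1}
    - {"dp": [0.8,0,0],"rot": [0,0,0],"grip": 1}
    - {"dp": [0.8,0,0],"rot": [0,0,0],"grip": 1}
    - {"dp": [0.5,0,0],"rot": [0,0,0],"grip": 1}
    - {"dp": [0,0,0],"rot": [0,0,0],"grip": 1}

```text
clock: 3.9
tool_pos: [0.6047, 0.1228, 0.136]
ee_rot: [[-0.005, 0.189, -0.982], [-0.002, -0.982, -0.189], [-1.0, 0.001, 0.006]]
contact_force: [0.1, -0.5, -0.3]
finger_gap: 0.005
```

```bash
python3 -c "
from h import *
cv2.imwrite('pics/s1.png',cv2.resize(camera('scene')[130:280,290:440],None,fx=4,fy=4))
plan([.607,.121,.130])"
```

```text
t 3.95 p [0.606  0.123  0.1378] z [-0.982 -0.19   0.002] x [-0.0021 -0.001  -1.    ] F [ 0.32 -0.11  0.22] gap 0.011 q [ 26.4  25.4  -7.1  -0.  -57.6 -15.5]
units to target [ 0.26  0.07 -0.02]
```

View pics/s1.png

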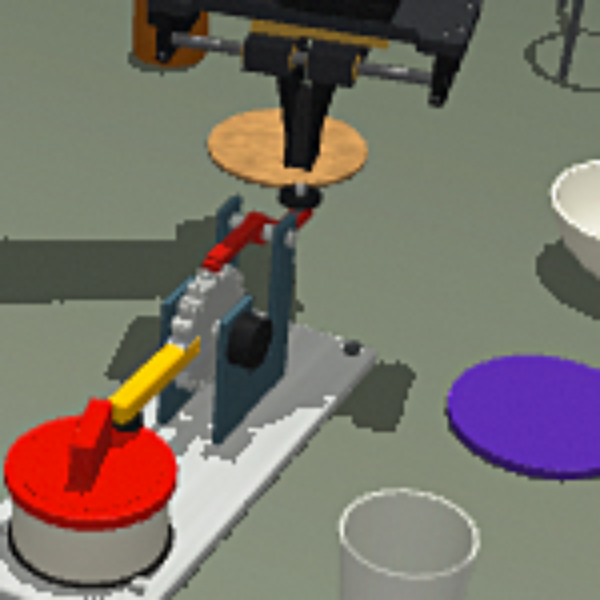

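The closed finger tips are directly over the black pad, at crop (300,168) with the pad at (300,195). Now I'll feel my way down gently.

step_arm:
  motion:
    - {"dp": [0.1,0,0],"rot": [0,0,0],"grip": 1}
    - {"dp": [0.1,0,0],"rot": [0,0,0],"grip": 1}
    - {"dp": [0,0.03,0],"rot": [0,0,0],"grip": 1}
    - {"dp": [0,0,0],"rot": [0,0,0],"grip": 1}

```text
clock: 4.35
tool_pos: [0.6074, 0.1214, 0.133]
ee_rot: [[0.001, 0.188, -0.982], [0.0, -0.982, -0.188], [-1.0, -0.0, -0.001]]
contact_force: [-0.1, 0.6, -0.4]
finger_gap: 0.009
```

step_arm:
  motion:
    - {"dp": [0.04,0,0],"rot": [0,0,0],"grip": 1}
    - {"dp": [0.04,0,0],"rot": [0,0,0],"grip": 1}
    - {"dp": [0,0,0],"rot": [0,0,0],"grip": 1}

```text
clock: 4.65
tool_pos: [0.6071, 0.1213, 0.13]
ee_rot: [[-0.0, 0.187, -0.982], [-0.0, -0.982, -0.187], [-1.0, 0.0, 0.0]]
contact_force: [0.4, 0.5, -0.2]
finger_gap: 0.008
```

step_arm:
  motion:
    - {"dp": [0.04,0,0],"rot": [0,0,0],"grip": 1}
    - {"dp": [0.04,0,0],"rot": [0,0,0],"grip": 1}
    - {"dp": [0,0,0],"rot": [0,0,0],"grip": 1}

```text
clock: 4.95
tool_pos: [0.607, 0.1213, 0.1274]
ee_rot: [[-0.001, 0.188, -0.982], [-0.0, -0.982, -0.188], [-1.0, 0.0, 0.001]]
contact_force: [-0.3, -0.2, 0.2]
finger_gap: 0.008
```

step_arm:
  motion:
    - {"dp": [0.04,0,0],"rot": [0,0,0],"grip": 1}
    - {"dp": [0.02,0,0],"rot": [0,0,0],"grip": 1}
    - {"dp": [0,0,0],"rot": [0,0,0],"grip": 1}

```text
clock: 5.25
tool_pos: [0.6071, 0.1214, 0.1258]
ee_rot: [[-0.0, 0.188, -0.982], [-0.0, -0.982, -0.188], [-1.0, 0.0, 0.0]]
contact_force: [0.1, -0.2, 0.1]
finger_gap: 0.007
```

step_arm:
  motion:
    - {"dp": [0.04,0,0],"rot": [0,0,0],"grip": 1}
    - {"dp": [0.02,0,0],"rot": [0,0,0],"grip": 1}
    - {"dp": [0,0,0],"rot": [0,0,0],"grip": 1}

```text
clock: 5.55
tool_pos: [0.6071, 0.1213, 0.124]
ee_rot: [[-0.0, 0.188, -0.982], [-0.0, -0.982, -0.188], [-1.0, 0.0, 0.0]]
contact_force: [0.2, 0.2, -0.8]
finger_gap: 0.006
```

step_arm:
  motion:
    - {"dp": [0.04,0,0],"rot": [0,0,0],"grip": 1}
    - {"dp": [0.02,0,0],"rot": [0,0,0],"grip": 1}
    - {"dp": [0,0,0],"rot": [0,0,0],"grip": 1}

```text
clock: 5.85
tool_pos: [0.6071, 0.1214, 0.1222]
ee_rot: [[-0.0, 0.188, -0.982], [-0.0, -0.982, -0.188], [-1.0, 0.0, 0.0]]
contact_force: [0.3, -0.4, -1.1]
finger_gap: 0.005
```

step_arm:
  motion:
    - {"dp": [0.04,0,0],"rot": [0,0,0],"grip": 1}
    - {"dp": [0,0,0],"rot": [0,0,0],"grip": 1}

```text
clock: 6.05
tool_pos: [0.6071, 0.1213, 0.1209]
ee_rot: [[-0.0, 0.188, -0.982], [-0.0, -0.982, -0.188], [-1.0, 0.0, 0.0]]
contact_force: [0.6, 0.2, -0.1]
finger_gap: 0.006
```

step_arm:
  motion:
    - {"dp": [0.04,0,0],"rot": [0,0,0],"grip": 1}
    - {"dp": [0,0,0],"rot": [0,0,0],"grip": 1}

```text
clock: 6.25
tool_pos: [0.6071, 0.1214, 0.1198]
ee_rot: [[-0.0, 0.187, -0.982], [-0.0, -0.982, -0.187], [-1.0, 0.0, 0.0]]
contact_force: [-0.2, 0.3, 0.5]
finger_gap: 0.006
```

step_arm:
  motion:
    - {"dp": [0.04,0,0],"rot": [0,0,0],"grip": 1}
    - {"dp": [0,0,0],"rot": [0,0,0],"grip": 1}

```text
clock: 6.45
tool_pos: [0.6071, 0.1214, 0.1186]
ee_rot: [[-0.0, 0.188, -0.982], [-0.0, -0.982, -0.188], [-1.0, 0.0, 0.0]]
contact_force: [-0.3, 0.7, -0.1]
finger_gap: 0.006
```

step_arm:
  motion:
    - {"dp": [0.04,0,0],"rot": [0,0,0],"grip": 1}
    - {"dp": [0,0,0],"rot": [0,0,0],"grip": 1}

```text
clock: 6.65
tool_pos: [0.6071, 0.1213, 0.1173]
ee_rot: [[-0.0, 0.188, -0.982], [-0.0, -0.982, -0.188], [-1.0, 0.0, 0.0]]
contact_force: [-1.2, 0.1, 0.1]
finger_gap: 0.002
```

step_arm:
  motion:
    - {"dp": [0.04,0,0],"rot": [0,0,0],"grip": 1}
    - {"dp": [0,0,0],"rot": [0,0,0],"grip": 1}

```text
clock: 6.85
tool_pos: [0.6071, 0.1213, 0.1162]
ee_rot: [[-0.0, 0.188, -0.982], [-0.0, -0.982, -0.188], [-1.0, 0.0, 0.0]]
contact_force: [-0.5, 0.7, -0.3]
finger_gap: 0.004
```

step_arm:
  motion:
    - {"dp": [0.04,0,0],"rot": [0,0,0],"grip": 1}
    - {"dp": [0,0,0],"rot": [0,0,0],"grip": 1}

```text
clock: 7.05
tool_pos: [0.6071, 0.1213, 0.1149]
ee_rot: [[-0.0, 0.188, -0.982], [-0.0, -0.982, -0.188], [-1.0, 0.0, 0.0]]
contact_force: [0.3, -0.7, -0.7]
finger_gap: 0.004
```

step_arm:
  motion:
    - {"dp": [0.04,0,0],"rot": [0,0,0],"grip": 1}
    - {"dp": [0,0,0],"rot": [0,0,0],"grip": 1}

```text
clock: 7.25
tool_pos: [0.6073, 0.1214, 0.1146]
ee_rot: [[0.0, 0.188, -0.982], [-0.0, -0.982, -0.188], [-1.0, 0.0, -0.0]]
contact_force: [-1.3, -0.7, 3.7]
finger_gap: 0.005
```

Contact: 3.7 N at z ≈ 0.1147, which agrees with vision. The target is about 8 mm lower, z ≈ 0.1067.

step_arm:
  motion:
    - {"dp": [0.04,0,0],"rot": [0,0,0],"grip": 1}
    - {"dp": [0,0,0],"rot": [0,0,0],"grip": 1}

```text
clock: 7.45
tool_pos: [0.6074, 0.1214, 0.1143]
ee_rot: [[0.001, 0.188, -0.982], [-0.0, -0.982, -0.188], [-1.0, 0.0, -0.001]]
contact_force: [-1.8, -0.9, 6.1]
finger_gap: 0.004
```

step_arm:
  motion:
    - {"dp": [0.04,0,0],"rot": [0,0,0],"grip": 1}
    - {"dp": [0,0,0],"rot": [0,0,0],"grip": 1}

```text
clock: 7.65
tool_pos: [0.6075, 0.1213, 0.1135]
ee_rot: [[0.001, 0.188, -0.982], [-0.0, -0.982, -0.188], [-1.0, 0.0, -0.001]]
contact_force: [-3.5, -0.5, 9.1]
finger_gap: 0.004
```

step_arm:
  motion:
    - {"dp": [0.04,0,0],"rot": [0,0,0],"grip": 1}
    - {"dp": [0,0,0],"rot": [0,0,0],"grip": 1}

```text
clock: 7.85
tool_pos: [0.6075, 0.1213, 0.1127]
ee_rot: [[0.002, 0.188, -0.982], [-0.0, -0.982, -0.188], [-1.0, 0.001, -0.001]]
contact_force: [-3.6, -0.0, 10.9]
finger_gap: 0.004
```

step_arm:
  motion:
    - {"dp": [0.03,0,0],"rot": [0,0,0],"grip": 1}
    - {"dp": [0,0,0],"rot": [0,0,0],"grip": 1}

```text
clock: 8.05
tool_pos: [0.6075, 0.1212, 0.112]
ee_rot: [[0.002, 0.188, -0.982], [-0.001, -0.982, -0.188], [-1.0, 0.001, -0.002]]
contact_force: [-4.5, 0.3, 10.6]
finger_gap: 0.006
```

step_arm:
  motion:
    - {"dp": [0.03,0,0],"rot": [0,0,0],"grip": 1}
    - {"dp": [0,0,0],"rot": [0,0,0],"grip": 1}

```text
clock: 8.25
tool_pos: [0.6075, 0.1211, 0.1113]
ee_rot: [[0.002, 0.188, -0.982], [-0.001, -0.982, -0.188], [-1.0, 0.001, -0.002]]
contact_force: [-4.6, -0.6, 12.0]
finger_gap: 0.005
```

step_arm:
  motion:
    - {"dp": [0.03,0,0],"rot": [0,0,0],"grip": 1}
    - {"dp": [0,0,0],"rot": [0,0,0],"grip": 1}

```text
clock: 8.45
tool_pos: [0.6075, 0.121, 0.1104]
ee_rot: [[0.002, 0.188, -0.982], [-0.001, -0.982, -0.188], [-1.0, 0.001, -0.001]]
contact_force: [-4.5, -1.3, 11.4]
finger_gap: 0.004
```

step_arm:
  motion:
    - {"dp": [0.03,0,0.01],"rot": [0,0,0],"grip": 1}
    - {"dp": [0,0,0],"rot": [0,0,0],"grip": 1}

```text
clock: 8.65
tool_pos: [0.6074, 0.1208, 0.1094]
ee_rot: [[0.002, 0.188, -0.982], [-0.001, -0.982, -0.188], [-1.0, 0.001, -0.002]]
contact_force: [-3.8, -1.5, 11.3]
finger_gap: 0.004
```

step_arm:
  motion:
    - {"dp": [0.03,0,0.01],"rot": [0,0,0],"grip": 1}
    - {"dp": [0,0,0],"rot": [0,0,0],"grip": 1}

```text
clock: 8.85
tool_pos: [0.6074, 0.1207, 0.1086]
ee_rot: [[0.003, 0.189, -0.982], [-0.001, -0.982, -0.189], [-1.0, 0.001, -0.002]]
contact_force: [-3.3, -1.5, 11.4]
finger_gap: 0.005
```

step_arm:
  motion:
    - {"dp": [0.03,0,0.01],"rot": [0,0,0],"grip": 1}
    - {"dp": [0,0,0],"rot": [0,0,0],"grip": 1}

```text
clock: 9.05
tool_pos: [0.6073, 0.1205, 0.107]
ee_rot: [[0.003, 0.188, -0.982], [-0.001, -0.982, -0.188], [-1.0, 0.001, -0.003]]
contact_force: [-0.9, -2.4, 6.4]
finger_gap: 0.006
```

The force fell to about 6.5 N, so the nose is clear at z = 0.107. I'll hold here and watch.

step_arm:
  motion:
    - {"dp": [0,0,0],"rot": [0,0,0],"grip": 1}
    - {"dp": [0,0,0],"rot": [0,0,0],"grip": 1}
    - {"dp": [0,0,0],"rot": [0,0,0],"grip": 1}
    - {"dp": [0,0,0],"rot": [0,0,0],"grip": 1}
    - {"dp": [0,0,0],"rot": [0,0,0],"grip": 1}

```text
clock: 9.55
tool_pos: [0.6073, 0.1205, 0.1067]
ee_rot: [[0.003, 0.188, -0.982], [-0.001, -0.982, -0.188], [-1.0, 0.001, -0.002]]
contact_force: [-0.1, -2.2, 6.5]
finger_gap: 0.004
```

```bash
python3 -c "
from h import *
cv2.imwrite('pics/s2.png',cv2.resize(camera('scene')[130:280,290:440],None,fx=4,fy=4))
plan([.607,.121,.107])"
```

```text
t 9.6 p [0.6073 0.1205 0.1067] z [-0.982 -0.188 -0.002] x [ 0.0026 -0.001  -1.    ] F [-0.88 -3.29  6.44] gap 0.004 q [ 26.2  27.1  -9.3   0.1 -53.5 -15.5]
units to target [-0.01 -0.02  0.01]
```

View pics/s2.png

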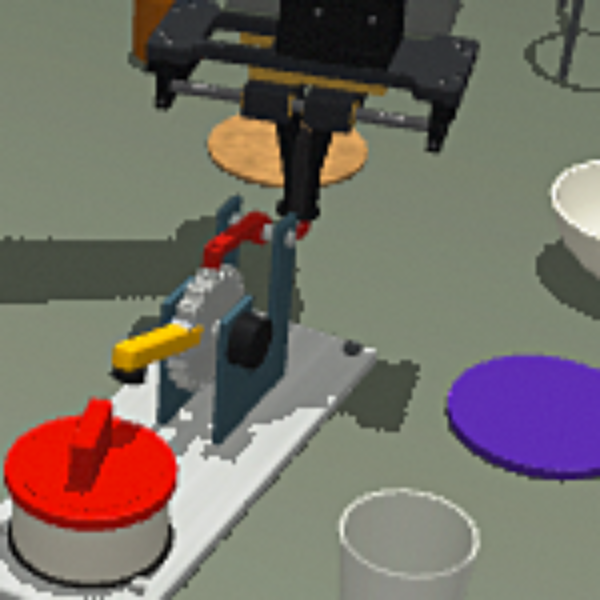

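The arm has left the lid and is rising, with the foot at crop (128,372). I'll keep holding.

step_arm:
  motion:
    - {"dp": [0,0,0],"rot": [0,0,0],"grip": 1}
    - {"dp": [0,0,0],"rot": [0,0,0],"grip": 1}
    - {"dp": [0,0,0],"rot": [0,0,0],"grip": 1}
    - {"dp": [0,0,0],"rot": [0,0,0],"grip": 1}
    - {"dp": [0,0,0],"rot": [0,0,0],"grip": 1}

```text
clock: 10.1
tool_pos: [0.6073, 0.1205, 0.1067]
ee_rot: [[0.003, 0.188, -0.982], [-0.001, -0.982, -0.188], [-1.0, 0.001, -0.002]]
contact_force: [-0.6, -3.2, 6.3]
finger_gap: 0.006
```

step_arm:
  motion:
    - {"dp": [0,0,0],"rot": [0,0,0],"grip": 1}
    - {"dp": [0,0,0],"rot": [0,0,0],"grip": 1}
    - {"dp": [0,0,0],"rot": [0,0,0],"grip": 1}
    - {"dp": [0,0,0],"rot": [0,0,0],"grip": 1}
    - {"dp": [0,0,0],"rot": [0,0,0],"grip": 1}

```text
clock: 10.6
tool_pos: [0.6073, 0.1205, 0.1067]
ee_rot: [[0.003, 0.188, -0.982], [-0.001, -0.982, -0.188], [-1.0, 0.001, -0.002]]
contact_force: [-0.2, -2.6, 5.9]
finger_gap: 0.008
```

step_arm:
  motion:
    - {"dp": [0,0,0],"rot": [0,0,0],"grip": 1}
    - {"dp": [0,0,0],"rot": [0,0,0],"grip": 1}
    - {"dp": [0,0,0],"rot": [0,0,0],"grip": 1}
    - {"dp": [0,0,0],"rot": [0,0,0],"grip": 1}
    - {"dp": [0,0,0],"rot": [0,0,0],"grip": 1}

```text
clock: 11.1
tool_pos: [0.6073, 0.1205, 0.1067]
ee_rot: [[0.003, 0.188, -0.982], [-0.001, -0.982, -0.188], [-1.0, 0.001, -0.002]]
contact_force: [-1.2, -2.9, 7.3]
finger_gap: 0.002
```

step_arm:
  motion:
    - {"dp": [0,0,0],"rot": [0,0,0],"grip": 1}
    - {"dp": [0,0,0],"rot": [0,0,0],"grip": 1}
    - {"dp": [0,0,0],"rot": [0,0,0],"grip": 1}
    - {"dp": [0,0,0],"rot": [0,0,0],"grip": 1}
    - {"dp": [0,0,0],"rot": [0,0,0],"grip": 1}

```text
clock: 11.6
tool_pos: [0.6074, 0.1205, 0.1068]
ee_rot: [[0.003, 0.188, -0.982], [-0.001, -0.982, -0.188], [-1.0, 0.001, -0.002]]
contact_force: [-0.7, -2.5, 7.1]
finger_gap: 0.006
```

step_arm:
  motion:
    - {"dp": [0,0,0],"rot": [0,0,0],"grip": 1}
    - {"dp": [0,0,0],"rot": [0,0,0],"grip": 1}
    - {"dp": [0,0,0],"rot": [0,0,0],"grip": 1}
    - {"dp": [0,0,0],"rot": [0,0,0],"grip": 1}
    - {"dp": [0,0,0],"rot": [0,0,0],"grip": 1}

```text
clock: 12.1
tool_pos: [0.6073, 0.1205, 0.1068]
ee_rot: [[0.003, 0.188, -0.982], [-0.001, -0.982, -0.188], [-1.0, 0.001, -0.002]]
contact_force: [-0.8, -2.9, 7.1]
finger_gap: 0.004
```

step_arm:
  motion:
    - {"dp": [0,0,0],"rot": [0,0,0],"grip": 1}
    - {"dp": [0,0,0],"rot": [0,0,0],"grip": 1}
    - {"dp": [0,0,0],"rot": [0,0,0],"grip": 1}
    - {"dp": [0,0,0],"rot": [0,0,0],"grip": 1}
    - {"dp": [0,0,0],"rot": [0,0,0],"grip": 1}

```text
clock: 12.6
tool_pos: [0.6073, 0.1205, 0.1067]
ee_rot: [[0.002, 0.188, -0.982], [-0.001, -0.982, -0.188], [-1.0, 0.001, -0.002]]
contact_force: [-0.4, -3.1, 8.1]
finger_gap: 0.007
```

step_arm:
  motion:
    - {"dp": [0,0,0],"rot": [0,0,0],"grip": 1}
    - {"dp": [0,0,0],"rot": [0,0,0],"grip": 1}
    - {"dp": [0,0,0],"rot": [0,0,0],"grip": 1}
    - {"dp": [0,0,0],"rot": [0,0,0],"grip": 1}
    - {"dp": [0,0,0],"rot": [0,0,0],"grip": 1}

```text
clock: 13.1
tool_pos: [0.6073, 0.1205, 0.1067]
ee_rot: [[0.003, 0.188, -0.982], [-0.001, -0.982, -0.188], [-1.0, 0.001, -0.002]]
contact_force: [-0.5, -1.6, 7.9]
finger_gap: 0.005
```

step_arm:
  motion:
    - {"dp": [0,0,0],"rot": [0,0,0],"grip": 1}
    - {"dp": [0,0,0],"rot": [0,0,0],"grip": 1}
    - {"dp": [0,0,0],"rot": [0,0,0],"grip": 1}
    - {"dp": [0,0,0],"rot": [0,0,0],"grip": 1}
    - {"dp": [0,0,0],"rot": [0,0,0],"grip": 1}

```text
clock: 13.6
tool_pos: [0.6073, 0.1205, 0.1067]
ee_rot: [[0.003, 0.188, -0.982], [-0.001, -0.982, -0.188], [-1.0, 0.001, -0.002]]
contact_force: [-0.4, -1.9, 6.9]
finger_gap: 0.002
```

```bash
python3 -c "
from h import *
cv2.imwrite('pics/s3.png',cv2.resize(camera('scene')[130:280,290:440],None,fx=4,fy=4))
plan([.607,.121,.107])"
```

```text
t 13.65 p [0.6073 0.1205 0.1067] z [-0.982 -0.188 -0.002] x [ 0.0025 -0.001  -1.    ] F [-0.42 -2.03  7.22] gap 0.003 q [ 26.2  27.2  -9.3   0.1 -53.5 -15.5]
units to target [-0.01 -0.02  0.01]
```

View pics/s3.png

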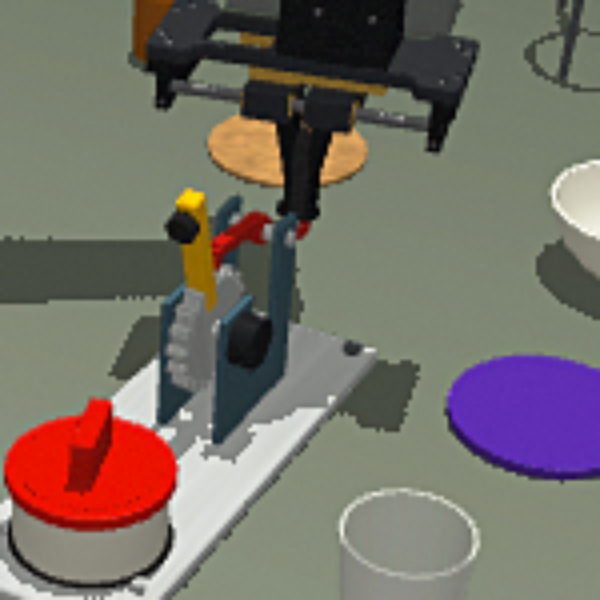

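The arm is nearly vertical, with the tip at crop (192,193). I'll hold another second and check that it has stopped.

step_arm:
  motion:
    - {"dp": [0,0,0],"rot": [0,0,0],"grip": 1}
    - {"dp": [0,0,0],"rot": [0,0,0],"grip": 1}
    - {"dp": [0,0,0],"rot": [0,0,0],"grip": 1}
    - {"dp": [0,0,0],"rot": [0,0,0],"grip": 1}
    - {"dp": [0,0,0],"rot": [0,0,0],"grip": 1}

```text
clock: 14.15
tool_pos: [0.6073, 0.1205, 0.1068]
ee_rot: [[0.003, 0.188, -0.982], [-0.001, -0.982, -0.188], [-1.0, 0.001, -0.002]]
contact_force: [-0.5, -2.7, 7.4]
finger_gap: 0.004
```

step_arm:
  motion:
    - {"dp": [0,0,0],"rot": [0,0,0],"grip": 1}
    - {"dp": [0,0,0],"rot": [0,0,0],"grip": 1}
    - {"dp": [0,0,0],"rot": [0,0,0],"grip": 1}
    - {"dp": [0,0,0],"rot": [0,0,0],"grip": 1}
    - {"dp": [0,0,0],"rot": [0,0,0],"grip": 1}

```text
clock: 14.65
tool_pos: [0.6073, 0.1205, 0.1067]
ee_rot: [[0.003, 0.188, -0.982], [-0.001, -0.982, -0.188], [-1.0, 0.001, -0.002]]
contact_force: [-0.8, -1.8, 7.8]
finger_gap: 0.005
```

```bash
python3 -c "
from h import *
im=camera('scene')
c=cv2.resize(im[130:280,290:440],None,fx=4,fy=4)
cv2.imwrite('pics/s4.png',c)
a=cv2.imread('pics/s3.png'); d=cv2.absdiff(a,c).max(2); print('changed px',(d>40).sum(), np.argwhere(d>40)[:3].tolist())
O=np.array([.6015,.0007,0]);x=np.array([-.0373,-.9993,0])
for th in (1.0,1.2,1.3): 
  p=O+[0,0,.08]+106e-3*(np.cos(th)*x+np.sin(th)*np.array([0,0,1])); print(th,p.round(3),((proj('scene',p)-[290,130])*4).round(0))
plan([.607,.121,.107])"
```

```text
changed px 0 []
1.0 [ 0.599 -0.057  0.169] [161. 239.]
1.2 [ 0.6   -0.038  0.179] [178. 210.]
1.3 [ 0.6   -0.028  0.182] [187. 197.]
t 14.7 p [0.6074 0.1205 0.1068] z [-0.982 -0.188 -0.002] x [ 0.0026 -0.001  -1.    ] F [-0.81 -2.08  6.32] gap 0.007 q [ 26.2  27.1  -9.3   0.1 -53.5 -15.5]
units to target [-0.01 -0.02  0.01]
```

View pics/s4.png

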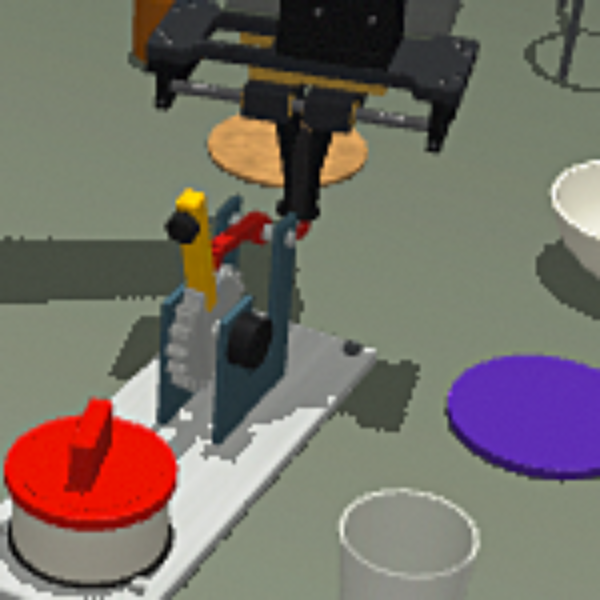

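Nothing changed between the two pictures, and the tip matches the 1.3 rad projection of (187,197), so the arm is at its stop. I'll let go of the pawl and rise well above the 190 mm tip.

step_arm:
  motion:
    - {"dp": [-0.2,0,0],"rot": [0,0,0],"grip": 1}
    - {"dp": [-0.3,0,0],"rot": [0,0,0],"grip": 1}
    - {"dp": [-0.6,0,0],"rot": [0,0,0],"grip": 1}
    - {"dp": [-1,0,0],"rot": [0,0,0],"grip": 1}
    - {"dp": [-1,0,0],"rot": [0,0,0],"grip": 1}

```text
clock: 15.2
tool_pos: [0.6054, 0.1212, 0.1981]
ee_rot: [[-0.003, 0.187, -0.982], [-0.001, -0.982, -0.187], [-1.0, -0.0, 0.003]]
contact_force: [-0.2, 0.3, 0.4]
finger_gap: 0.007
```

step_arm:
  motion:
    - {"dp": [-1,0,0],"rot": [0,0,0],"grip": -1}
    - {"dp": [-0.6,0,0],"rot": [0,0,0],"grip": -1}
    - {"dp": [0,0,0],"rot": [0,0,0],"grip": -1}
    - {"dp": [0,0,0],"rot": [0,0,0],"grip": -1}

```text
clock: 15.6
tool_pos: [0.6056, 0.1214, 0.2453]
ee_rot: [[-0.001, 0.187, -0.982], [0.001, -0.982, -0.187], [-1.0, -0.001, 0.001]]
contact_force: [-0.4, -0.0, -0.5]
finger_gap: 0.282
```

```bash
python3 -c "
from h import *
cv2.imwrite('pics/s5.png',cv2.resize(camera('scene')[130:280,290:440],None,fx=4,fy=4))
t=camera('top'); cv2.imwrite('pics/t5.png',cv2.resize(t[145:225,330:430],None,fx=6,fy=6,interpolation=cv2.INTER_CUBIC))
plan([.595,-.1285,.24])"
```

```text
t 15.7 p [0.6053 0.1211 0.2441] z [-0.982 -0.187  0.003] x [-3.4e-03 -8.0e-04 -1.0e+00] F [-0.09  0.43  0.12] gap 0.374 q [ 26.3  20.6   1.4  -0.1 -71.  -15.5]
units to target [0.14 8.11 1.9 ]
```

View pics/s5.png

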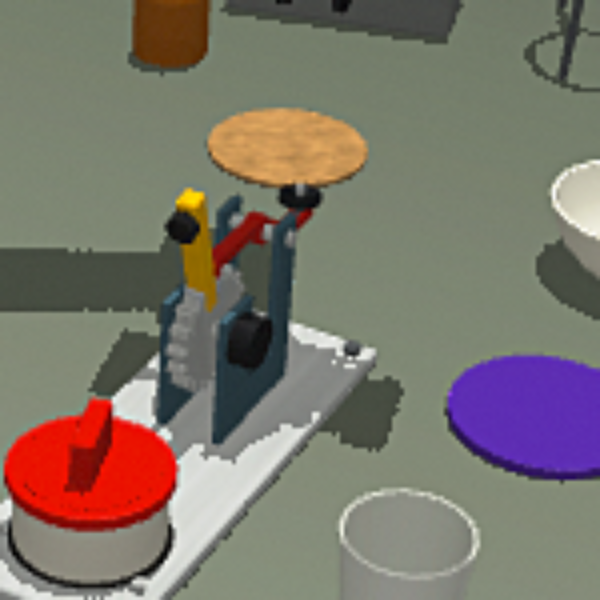

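View pics/t5.png

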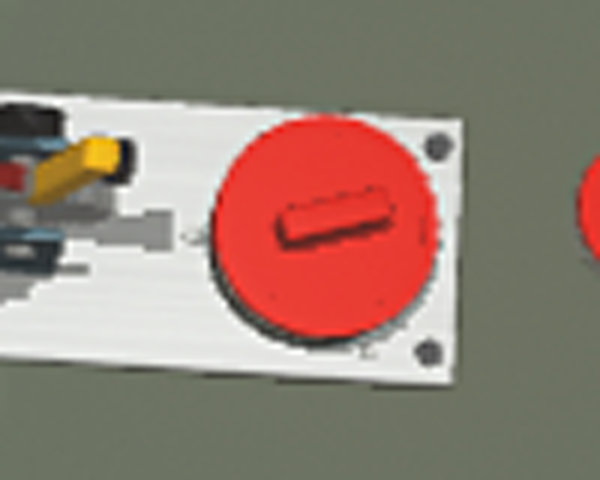

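The pawl is back up and the arm stays raised. The bar's top face in the top crop runs from (280,225) to (389,202).

```bash
python3 -c "
from h import *
a=onz('top',330+280/6,145+224/6,.091);b=onz('top',330+389/6,145+201/6,.091)
print(a,b,(a+b)/2,np.linalg.norm(a-b),np.degrees(np.arctan2(*(b-a)[[1,0]])))
l=onz('top',330+326/6,145+227/6,.061);print(l)
# scene: bar top center
for z in (.091,): print(onz('scene',290+98/4,130+410/4,z))
plan([.595,-.1285,.24])"
```

```text
[ 0.59041891 -0.10541115  0.091     ] [ 0.60105874 -0.15049323  0.091     ] [ 0.59573882 -0.12795219  0.091     ] 0.04632062253268552 -76.72061104153657
[ 0.59476201 -0.12850635  0.061     ]
[ 0.59491675 -0.11800944  0.091     ]
t 15.7 p [0.6053 0.1211 0.2441] z [-0.982 -0.187  0.003] x [-3.4e-03 -8.0e-04 -1.0e+00] F [-0.09  0.43  0.12] gap 0.374 q [ 26.3  20.6   1.4  -0.1 -71.  -15.5]
units to target [0.14 8.11 1.9 ]
```

step_arm:
  motion:
    - {"dp": [0,0.9,0.21],"rot": [0,0,0],"grip": -1}
    - {"dp": [0,0.9,0.21],"rot": [0,0,0],"grip": -1}
    - {"dp": [0,0.9,0.21],"rot": [0,0,0],"grip": -1}
    - {"dp": [0,0.9,0.21],"rot": [0,0,0],"grip": -1}
    - {"dp": [0,0.9,0.21],"rot": [0,0,0],"grip": -1}

```text
clock: 16.2
tool_pos: [0.5998, -0.0184, 0.2442]
ee_rot: [[-0.003, 0.188, -0.982], [-0.0, -0.982, -0.188], [-1.0, -0.0, 0.003]]
contact_force: [0.1, -0.2, -0.3]
finger_gap: 0.834
```

step_arm:
  motion:
    - {"dp": [0,0.9,0.21],"rot": [0,0,0],"grip": -1}
    - {"dp": [0,0.9,0.21],"rot": [0,0,0],"grip": -1}
    - {"dp": [0,0.9,0.21],"rot": [0,0,0],"grip": -1}
    - {"dp": [0,0.9,0.21],"rot": [0,0,0],"grip": -1}
    - {"dp": [0,0,0],"rot": [0,0,0],"grip": -1}

```text
clock: 16.7
tool_pos: [0.5951, -0.1307, 0.2441]
ee_rot: [[-0.004, 0.184, -0.983], [-0.0, -0.983, -0.184], [-1.0, -0.0, 0.004]]
contact_force: [-1.0, 0.7, -0.1]
finger_gap: 0.997
```

```bash
python3 -c "
from h import *
plan([.5953,-.1284,.068])"
```

```text
t 16.7 p [ 0.5951 -0.1307  0.2441] z [-0.983 -0.184  0.004] x [-3.7e-03 -2.0e-04 -1.0e+00] F [-0.99  0.74 -0.12] gap 0.997 q [  2.8  19.8   0.2   0.  -70.6   7.8]
units to target [ 5.87 -0.07 -0.04]
```

step_arm:
  motion:
    - {"dp": [0.9,0,0],"rot": [0,0,0],"grip": -1}
    - {"dp": [0.9,0,0],"rot": [0,0,0],"grip": -1}
    - {"dp": [0.9,0,0],"rot": [0,0,0],"grip": -1}
    - {"dp": [0.9,0,0],"rot": [0,0,0],"grip": -1}
    - {"dp": [0.6,0,0],"rot": [0,0,0],"grip": -1}

```text
clock: 17.2
tool_pos: [0.5944, -0.1273, 0.1165]
ee_rot: [[-0.005, 0.188, -0.982], [0.001, -0.982, -0.188], [-1.0, -0.002, 0.005]]
contact_force: [0.3, 0.2, -0.5]
finger_gap: 1.001
```

step_arm:
  motion:
    - {"dp": [0,0,0],"rot": [0,0,0],"grip": -1}
    - {"dp": [0,0,0],"rot": [0,0,0],"grip": -1}

```text
clock: 17.4
tool_pos: [0.5962, -0.1278, 0.1196]
ee_rot: [[-0.001, 0.188, -0.982], [-0.0, -0.982, -0.188], [-1.0, 0.0, 0.001]]
contact_force: [-0.0, 0.1, 0.1]
finger_gap: 1.001
```

```bash
python3 -c "
from h import *
plan([.5953,-.1284,.068])
cv2.imwrite('pics/s6.png',cv2.resize(camera('scene')[150:300,240:390],None,fx=4,fy=4))"
```

```text
t 17.4 p [ 0.5962 -0.1278  0.1196] z [-0.982 -0.188  0.001] x [-1.3e-03 -4.0e-04 -1.0e+00] F [-0.04  0.07  0.07] gap 1.001 q [  3.1  25.7  -9.7   0.  -54.8   7.7]
units to target [1.72 0.01 0.03]
```

View pics/s6.png

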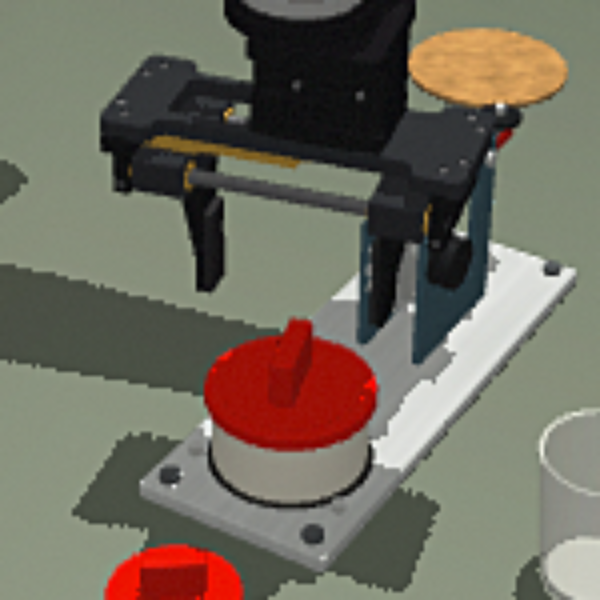

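The fingers straddle the bar along its width. I'll go down slowly to z ≈ 0.069, leaving the lid top at 0.061 clear, and then close.

step_arm:
  motion:
    - {"dp": [0.5,0,0.03],"rot": [0,0,0],"grip": -1}
    - {"dp": [0.5,0,0],"rot": [0,0,0],"grip": -1}
    - {"dp": [0.3,0,0],"rot": [0,0,0],"grip": -1}
    - {"dp": [0.2,0,0],"rot": [0,0,0],"grip": -1}
    - {"dp": [0.15,0,0],"rot": [0,0,0],"grip": -1}

```text
clock: 17.95
tool_pos: [0.5958, -0.1283, 0.0708]
ee_rot: [[0.001, 0.188, -0.982], [-0.0, -0.982, -0.188], [-1.0, 0.0, -0.001]]
contact_force: [-0.3, -0.3, 0.1]
finger_gap: 1.0
```

step_arm:
  motion:
    - {"dp": [0,0,0],"rot": [0,0,0],"grip": 1}
    - {"dp": [0,0,0],"rot": [0,0,0],"grip": 1}
    - {"dp": [0,0,0],"rot": [0,0,0],"grip": 1}
    - {"dp": [0,0,0],"rot": [0,0,0],"grip": 1}
    - {"dp": [0,0,0],"rot": [0,0,0],"grip": 1}
  force: 25

```text
clock: 18.45
tool_pos: [0.5955, -0.1283, 0.0707]
ee_rot: [[0.001, 0.188, -0.982], [-0.0, -0.982, -0.188], [-1.0, 0.0, -0.001]]
contact_force: [0.1, -0.6, -0.3]
finger_gap: 0.629
```

step_arm:
  motion:
    - {"dp": [0,0,0],"rot": [0,0,0],"grip": 1}
    - {"dp": [0,0,0],"rot": [0,0,0],"grip": 1}
    - {"dp": [0,0,0],"rot": [0,0,0],"grip": 1}
    - {"dp": [0,0,0],"rot": [0,0,0],"grip": 1}
    - {"dp": [0,0,0],"rot": [0,0,0],"grip": 1}

```text
clock: 18.95
tool_pos: [0.595, -0.1283, 0.0704]
ee_rot: [[-0.001, 0.188, -0.982], [-0.0, -0.982, -0.188], [-1.0, -0.0, 0.001]]
contact_force: [-2.0, -0.1, 0.8]
finger_gap: 0.168
```

step_arm:
  motion:
    - {"dp": [0,0,0],"rot": [0,0,0],"grip": 1}
    - {"dp": [0,0,0],"rot": [0,0,0],"grip": 1}
    - {"dp": [0,0,0],"rot": [0,0,0],"grip": 1}

```text
clock: 19.25
tool_pos: [0.595, -0.1283, 0.0704]
ee_rot: [[-0.001, 0.188, -0.982], [-0.0, -0.982, -0.188], [-1.0, -0.0, 0.001]]
contact_force: [-1.2, 0.5, 0.2]
finger_gap: 0.16
```

```bash
python3 -c "
from h import *
plan([.5953,-.1284,.068])
cv2.imwrite('pics/s7.png',cv2.resize(camera('scene')[150:300,240:390],None,fx=4,fy=4))"
```

```text
t 19.25 p [ 0.595  -0.1283  0.0704] z [-0.982 -0.188  0.001] x [-6.e-04 -0.e+00 -1.e+00] F [-1.19  0.52  0.25] gap 0.16 q [  3.1  28.7 -12.7  -0.  -48.6   7.8]
units to target [ 0.08  0.01 -0.01]
```

View pics/s7.png

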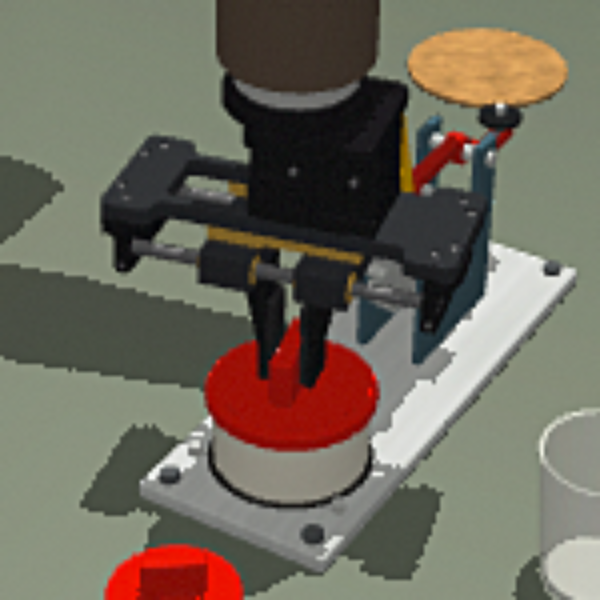

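The opening is 0.160 × 87 = 13.9 mm, matching the 14 mm bar, so the grasp is good. I'll lift gently.

step_arm:
  motion:
    - {"dp": [-0.1,0,0],"rot": [0,0,0],"grip": 1}
    - {"dp": [-0.2,0,0],"rot": [0,0,0],"grip": 1}
    - {"dp": [-0.3,0,0],"rot": [0,0,0],"grip": 1}
    - {"dp": [-0.4,0,0],"rot": [0,0,0],"grip": 1}
    - {"dp": [-0.5,0,0],"rot": [0,0,0],"grip": 1}
  force: 30

```text
clock: 19.8
tool_pos: [0.5952, -0.1282, 0.1163]
ee_rot: [[-0.0, 0.188, -0.982], [0.0, -0.982, -0.188], [-1.0, -0.0, 0.0]]
contact_force: [-0.1, 0.1, -3.0]
finger_gap: 0.161
```

step_arm:
  motion:
    - {"dp": [-0.6,0,0],"rot": [0,0,0],"grip": 1}
    - {"dp": [-0.6,0,0],"rot": [0,0,0],"grip": 1}
    - {"dp": [-0.5,0,0],"rot": [0,0,0],"grip": 1}
    - {"dp": [-0.3,0,0],"rot": [0,0,0],"grip": 1}
    - {"dp": [0,0,0],"rot": [0,0,0],"grip": 1}

```text
clock: 20.3
tool_pos: [0.5963, -0.1283, 0.1777]
ee_rot: [[0.004, 0.188, -0.982], [-0.0, -0.982, -0.188], [-1.0, 0.001, -0.004]]
contact_force: [-0.0, -0.0, -2.7]
finger_gap: 0.159
```

```bash
python3 -c "
from h import *
plan([.44,-.128,.175])
cv2.imwrite('pics/s8.png',camera('scene'))"
```

```text
t 20.3 p [ 0.5963 -0.1283  0.1777] z [-0.982 -0.188 -0.004] x [ 4.2e-03 -1.0e-04 -1.0e+00] F [-0.03 -0.04 -2.68] gap 0.159 q [  3.1  22.4  -5.7   0.  -61.6   7.8]
units to target [ 0.07 -0.99  5.12]
```

View pics/s8.png

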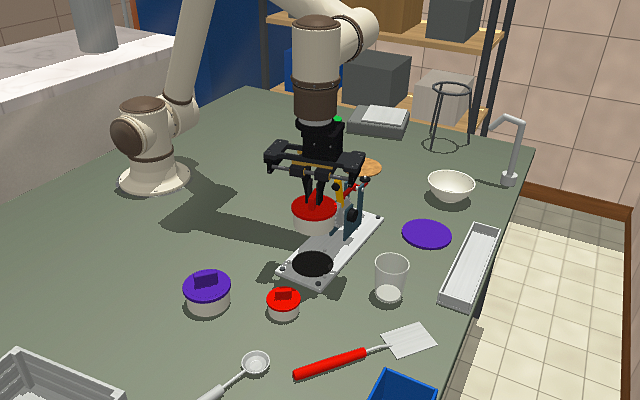

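The tub hangs level from the gripper at (314,208), and the hold-down arm is still up. I'll go around the fixture on the robot's side.

step_arm:
  motion:
    - {"dp": [0,-0.06,0.3],"rot": [0,0,0],"grip": 1}
    - {"dp": [0,-0.12,0.6],"rot": [0,0,0],"grip": 1}
    - {"dp": [0,-0.16,0.8],"rot": [0,0,0],"grip": 1}
    - {"dp": [0,-0.16,0.8],"rot": [0,0,0],"grip": 1}
    - {"dp": [0,-0.16,0.8],"rot": [0,0,0],"grip": 1}

```text
clock: 20.85
tool_pos: [0.4919, -0.1274, 0.1743]
ee_rot: [[-0.003, 0.187, -0.982], [0.0, -0.982, -0.187], [-1.0, -0.001, 0.003]]
contact_force: [0.1, 0.7, -3.8]
finger_gap: 0.161
```

step_arm:
  motion:
    - {"dp": [0,-0.16,0.8],"rot": [0,0,0],"grip": 1}
    - {"dp": [0,-0.12,0.6],"rot": [0,0,0],"grip": 1}
    - {"dp": [0,-0.06,0.4],"rot": [0,0,0],"grip": 1}
    - {"dp": [0,0,0],"rot": [0,0,0],"grip": 1}

```text
clock: 21.25
tool_pos: [0.4373, -0.1276, 0.1751]
ee_rot: [[-0.002, 0.187, -0.982], [0.0, -0.982, -0.187], [-1.0, -0.001, 0.002]]
contact_force: [0.7, 0.3, -2.6]
finger_gap: 0.158
```

```bash
python3 -c "
from h import *
plan([.497,.366,.175]); plan([.45,.12,.175])"
```

```text
t 21.25 p [ 0.4373 -0.1276  0.1751] z [-0.982 -0.187  0.002] x [-1.6e-03  2.0e-04 -1.0e+00] F [ 0.65  0.31 -2.56] gap 0.158 q [  4.3   8.1 -26.3  -0.  -55.7   6.6]
units to target [  0.   -15.79  -5.04]
t 21.25 p [ 0.4373 -0.1276  0.1751] z [-0.982 -0.187  0.002] x [-1.6e-03  2.0e-04 -1.0e+00] F [ 0.65  0.31 -2.56] gap 0.158 q [  4.3   8.1 -26.3  -0.  -55.7   6.6]
units to target [ 0.   -8.03 -1.96]
```

step_arm:
  motion:
    - {"dp": [0,-0.3,-0.1],"rot": [0,0,0],"grip": 1}
    - {"dp": [0,-0.6,-0.19],"rot": [0,0,0],"grip": 1}
    - {"dp": [0,-0.9,-0.29],"rot": [0,0,0],"grip": 1}
    - {"dp": [0,-0.9,-0.29],"rot": [0,0,0],"grip": 1}
    - {"dp": [0,-0.9,-0.29],"rot": [0,0,0],"grip": 1}

```text
clock: 21.75
tool_pos: [0.4545, -0.013, 0.1754]
ee_rot: [[0.001, 0.188, -0.982], [0.0, -0.982, -0.188], [-1.0, 0.0, -0.001]]
contact_force: [0.9, 0.0, -2.0]
finger_gap: 0.158
```

step_arm:
  motion:
    - {"dp": [0,-0.9,-0.29],"rot": [0,0,0],"grip": 1}
    - {"dp": [0,-0.9,-0.29],"rot": [0,0,0],"grip": 1}
    - {"dp": [0,-0.9,-0.29],"rot": [0,0,0],"grip": 1}
    - {"dp": [0,-0.9,-0.29],"rot": [0,0,0],"grip": 1}
    - {"dp": [0,-0.9,-0.29],"rot": [0,0,0],"grip": 1}

```text
clock: 22.25
tool_pos: [0.4715, 0.1283, 0.1752]
ee_rot: [[0.0, 0.188, -0.982], [0.0, -0.982, -0.188], [-1.0, -0.0, -0.0]]
contact_force: [0.8, -0.6, -2.4]
finger_gap: 0.158
```

step_arm:
  motion:
    - {"dp": [0,-0.9,-0.29],"rot": [0,0,0],"grip": 1}
    - {"dp": [0,-0.9,-0.29],"rot": [0,0,0],"grip": 1}
    - {"dp": [0,-0.9,-0.29],"rot": [0,0,0],"grip": 1}
    - {"dp": [0,-0.9,-0.29],"rot": [0,0,0],"grip": 1}
    - {"dp": [0,-0.9,-0.29],"rot": [0,0,0],"grip": 1}

```text
clock: 22.75
tool_pos: [0.4886, 0.2692, 0.1749]
ee_rot: [[0.0, 0.188, -0.982], [-0.0, -0.982, -0.188], [-1.0, 0.0, -0.0]]
contact_force: [0.5, 0.3, -2.2]
finger_gap: 0.155
```

step_arm:
  motion:
    - {"dp": [0,-0.9,-0.29],"rot": [0,0,0],"grip": 1}
    - {"dp": [0,-0.9,-0.29],"rot": [0,0,0],"grip": 1}
    - {"dp": [0,-0.5,-0.16],"rot": [0,0,0],"grip": 1}
    - {"dp": [0,0,0],"rot": [0,0,0],"grip": 1}
    - {"dp": [0,0,0],"rot": [0,0,0],"grip": 1}

```text
clock: 23.25
tool_pos: [0.4966, 0.3386, 0.1747]
ee_rot: [[-0.001, 0.188, -0.982], [-0.001, -0.982, -0.188], [-1.0, 0.001, 0.002]]
contact_force: [0.1, -0.7, -2.9]
finger_gap: 0.158
```

```bash
python3 -c "
from h import *
b=cv2.imread('pics/top0.png'); m=cv2.inRange(cv2.cvtColor(b,cv2.COLOR_BGR2HSV),(8,80,120),(22,200,255)); m[:,:160]=0; m[:,230:]=0
c=max(cv2.findContours(m,0,2)[0],key=cv2.contourArea); e=cv2.fitEllipse(c); print(e, onz('top',*e[0],.005))
s=cv2.imread('pics/scene0.png'); m=cv2.inRange(cv2.cvtColor(s,cv2.COLOR_BGR2HSV),(8,80,120),(22,200,255)); m[:,:338]=0; m[:150]=0;m[185:]=0;m[:,390:]=0
c=cv2.convexHull(max(cv2.findContours(m,0,2)[0],key=cv2.contourArea)); e=cv2.fitEllipse(c); print(e, onz('scene',*e[0],.005))
plan([.497,.366,.075])
cv2.imwrite('pics/s9.png',camera('scene'))"
```

```text
((193.2384796142578, 218.9885711669922), (45.16107940673828, 46.97952651977539), 48.82505798339844) [0.49676306 0.36773676 0.005     ]
((361.3444519042969, 166.20797729492188), (19.13166618347168, 39.72734451293945), 93.78975677490234) [0.49685325 0.36408336 0.005     ]
t 23.25 p [0.4966 0.3386 0.1747] z [-0.982 -0.188  0.002] x [-0.0013 -0.0013 -1.    ] F [ 0.08 -0.69 -2.94] gap 0.158 q [ 49.7  21.9  -7.   -0.  -61.2 -38.9]
units to target [ 3.32 -0.9  -0.19]
```

View pics/s9.png

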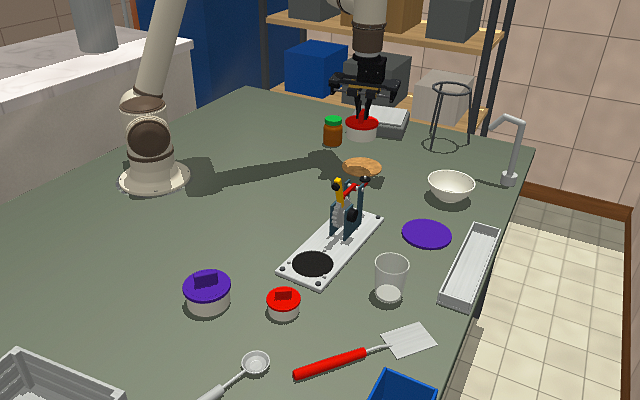

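Both views put the mat centre at (0.497, 0.366). I'll make the last sideways shift and then go down.

step_arm:
  motion:
    - {"dp": [0,-0.45,-0.1],"rot": [0,0,0],"grip": 1}
    - {"dp": [0.3,-0.45,-0.1],"rot": [0,0,0],"grip": 1}
    - {"dp": [0.6,0,0],"rot": [0,0,0],"grip": 1}
    - {"dp": [0.6,0,0],"rot": [0,0,0],"grip": 1}
    - {"dp": [0.6,0,0],"rot": [0,0,0],"grip": 1}

```text
clock: 23.8
tool_pos: [0.4977, 0.3668, 0.1112]
ee_rot: [[-0.0, 0.188, -0.982], [0.0, -0.982, -0.188], [-1.0, -0.0, 0.0]]
contact_force: [-0.1, 0.3, -2.7]
finger_gap: 0.154
```

step_arm:
  motion:
    - {"dp": [0.5,0,0],"rot": [0,0,0],"grip": 1}
    - {"dp": [0.3,0,0],"rot": [0,0,0],"grip": 1}
    - {"dp": [0.1,0,0],"rot": [0,0,0],"grip": 1}
    - {"dp": [0,0,0],"rot": [0,0,0],"grip": 1}
    - {"dp": [0,0,0],"rot": [0,0,0],"grip": 1}

```text
clock: 24.3
tool_pos: [0.4983, 0.3668, 0.0863]
ee_rot: [[0.001, 0.188, -0.982], [0.001, -0.982, -0.188], [-1.0, -0.001, -0.001]]
contact_force: [0.2, -0.4, -2.4]
finger_gap: 0.155
```

```bash
python3 -c "
from h import *
plan([.497,.366,.064])
t=camera('top'); cv2.imwrite('pics/t10.png',cv2.resize(t[160:280,110:270],None,fx=5,fy=5))"
```

```text
t 24.3 p [0.4983 0.3668 0.0863] z [-0.982 -0.188 -0.001] x [ 0.0013  0.0012 -1.    ] F [ 0.24 -0.42 -2.42] gap 0.155 q [ 51.3  28.4 -10.5   0.  -51.  -40.5]
units to target [0.74 0.02 0.05]
```

View pics/t10.png

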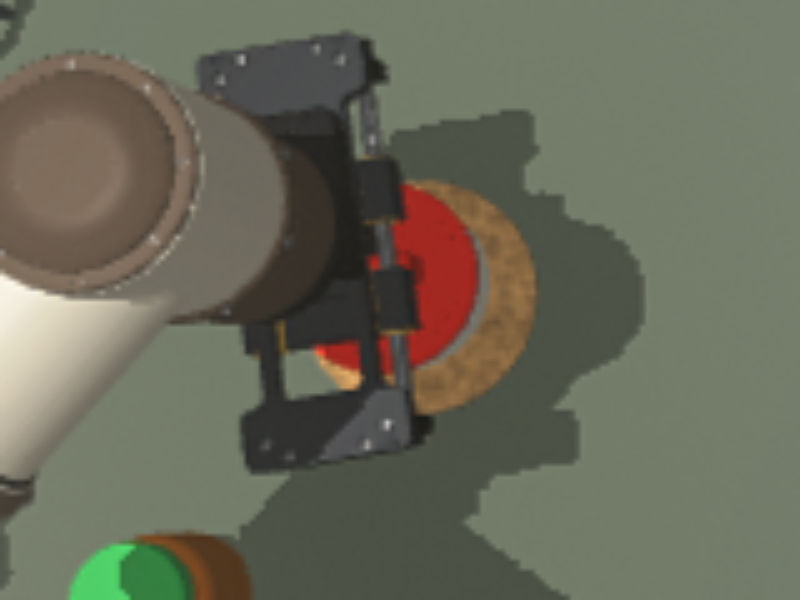

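The tub is over the mat, offset only by perspective. I'll lower it slowly until it touches.

step_arm:
  motion:
    - {"dp": [0.2,0,0],"rot": [0,0,0],"grip": 1}
    - {"dp": [0.2,0,0],"rot": [0,0,0],"grip": 1}
    - {"dp": [0.15,0,0],"rot": [0,0,0],"grip": 1}
    - {"dp": [0.1,0,0],"rot": [0,0,0],"grip": 1}
    - {"dp": [0,0,0],"rot": [0,0,0],"grip": 1}

```text
clock: 24.85
tool_pos: [0.4975, 0.3659, 0.0652]
ee_rot: [[-0.001, 0.187, -0.982], [-0.001, -0.982, -0.187], [-1.0, 0.001, 0.001]]
contact_force: [0.3, -0.6, -2.4]
finger_gap: 0.16
```

step_arm:
  motion:
    - {"dp": [0.05,0,0],"rot": [0,0,0],"grip": 1}
    - {"dp": [0,0,0],"rot": [0,0,0],"grip": 1}

```text
clock: 25.05
tool_pos: [0.4978, 0.3662, 0.0644]
ee_rot: [[-0.0, 0.188, -0.982], [-0.0, -0.982, -0.188], [-1.0, 0.0, 0.0]]
contact_force: [0.7, 0.1, -3.4]
finger_gap: 0.156
```

step_arm:
  motion:
    - {"dp": [0.04,0,0],"rot": [0,0,0],"grip": 1}
    - {"dp": [0,0,0],"rot": [0,0,0],"grip": 1}

```text
clock: 25.25
tool_pos: [0.4979, 0.3664, 0.0634]
ee_rot: [[0.0, 0.188, -0.982], [0.0, -0.982, -0.188], [-1.0, -0.0, -0.0]]
contact_force: [0.4, -0.1, -3.5]
finger_gap: 0.159
```

step_arm:
  motion:
    - {"dp": [0.03,0,0],"rot": [0,0,0],"grip": 1}
    - {"dp": [0,0,0],"rot": [0,0,0],"grip": 1}

```text
clock: 25.45
tool_pos: [0.498, 0.3664, 0.0634]
ee_rot: [[0.001, 0.188, -0.982], [0.0, -0.982, -0.188], [-1.0, -0.0, -0.001]]
contact_force: [-2.2, -1.1, 4.1]
finger_gap: 0.159
```

step_arm:
  motion:
    - {"dp": [0.03,0,0],"rot": [0,0,0],"grip": 1}
    - {"dp": [0,0,0],"rot": [0,0,0],"grip": 1}

```text
clock: 25.65
tool_pos: [0.498, 0.3663, 0.0633]
ee_rot: [[0.001, 0.188, -0.982], [0.0, -0.982, -0.188], [-1.0, -0.0, -0.001]]
contact_force: [-3.8, -2.2, 7.5]
finger_gap: 0.159
```

The tub is on the mat at TCP z = 0.0633, where I expected it. I'll ease the pressing force, open the jaws and rise.

step_arm:
  motion:
    - {"dp": [-0.04,0,0],"rot": [0,0,0],"grip": 1}
    - {"dp": [0,0,0],"rot": [0,0,0],"grip": -1}
    - {"dp": [0,0,0],"rot": [0,0,0],"grip": -1}
    - {"dp": [0,0,0],"rot": [0,0,0],"grip": -1}
    - {"dp": [0,0,0],"rot": [0,0,0],"grip": -1}

```text
clock: 26.15
tool_pos: [0.4979, 0.3663, 0.0624]
ee_rot: [[-0.0, 0.188, -0.982], [-0.0, -0.982, -0.188], [-1.0, 0.0, 0.0]]
contact_force: [0.4, 0.2, -0.1]
finger_gap: 0.434
```

step_arm:
  motion:
    - {"dp": [0,0,0],"rot": [0,0,0],"grip": -1}
    - {"dp": [0,0,0],"rot": [0,0,0],"grip": -1}
    - {"dp": [0,0,0],"rot": [0,0,0],"grip": -1}
    - {"dp": [0,0,0],"rot": [0,0,0],"grip": -1}
    - {"dp": [0,0,0],"rot": [0,0,0],"grip": -1}

```text
clock: 26.65
tool_pos: [0.4978, 0.3662, 0.0626]
ee_rot: [[0.0, 0.188, -0.982], [-0.0, -0.982, -0.188], [-1.0, 0.0, -0.0]]
contact_force: [0.5, 0.5, 0.5]
finger_gap: 0.896
```

step_arm:
  motion:
    - {"dp": [0,0,0],"rot": [0,0,0],"grip": -1}
    - {"dp": [-0.3,0,0],"rot": [0,0,0],"grip": -1}
    - {"dp": [-0.5,0,0],"rot": [0,0,0],"grip": -1}
    - {"dp": [-0.8,0,0],"rot": [0,0,0],"grip": -1}
    - {"dp": [-1,0,0],"rot": [0,0,0],"grip": -1}

```text
clock: 27.15
tool_pos: [0.4973, 0.3657, 0.1411]
ee_rot: [[-0.001, 0.188, -0.982], [-0.002, -0.982, -0.188], [-1.0, 0.001, 0.002]]
contact_force: [0.3, -0.4, -0.7]
finger_gap: 0.995
```

step_arm:
  motion:
    - {"dp": [-1,0,0],"rot": [0,0,0],"grip": -1}
    - {"dp": [-1,0,0],"rot": [0,0,0],"grip": -1}
    - {"dp": [-0.5,-0.8,0.8],"rot": [0,0,0],"grip": -1}
    - {"dp": [0,-0.9,0.9],"rot": [0,0,0],"grip": -1}
    - {"dp": [0,-0.9,0.9],"rot": [0,0,0],"grip": -1}

```text
clock: 27.65
tool_pos: [0.4059, 0.4288, 0.2174]
ee_rot: [[0.001, 0.186, -0.982], [0.002, -0.982, -0.186], [-1.0, -0.002, -0.002]]
contact_force: [-0.1, 0.6, 0.9]
finger_gap: 1.004
```

step_arm:
  motion:
    - {"dp": [0,-0.9,0.9],"rot": [0,0,0],"grip": -1}
    - {"dp": [0,-0.9,0.9],"rot": [0,0,0],"grip": -1}
    - {"dp": [0,0,0],"rot": [0,0,0],"grip": -1}
    - {"dp": [0,0,0],"rot": [0,0,0],"grip": -1}
    - {"dp": [0,0,0],"rot": [0,0,0],"grip": -1}

```text
clock: 28.15
tool_pos: [0.3439, 0.4707, 0.216]
ee_rot: [[0.0, 0.187, -0.982], [0.0, -0.982, -0.187], [-1.0, -0.0, -0.0]]
contact_force: [0.7, 0.3, -0.1]
finger_gap: 1.003
```

```bash
python3 -c "
from h import *
plan([.497,.366,.064])
t=camera('top'); s=camera('scene'); cv2.imwrite('pics/t11.png',t); cv2.imwrite('pics/s11.png',s)
h=cv2.cvtColor(t,cv2.COLOR_BGR2HSV); m=cv2.inRange(h,(0,150,100),(6,255,255))|cv2.inRange(h,(175,150,100),(180,255,255)); m[:,:150]=0;m[:,250:]=0
c=cv2.convexHull(max(cv2.findContours(m,0,2)[0],key=cv2.contourArea)); e=cv2.fitEllipse(c); print(e,onz('top',*e[0],.054))
"
```

```text
t 28.15 p [0.3439 0.4707 0.216 ] z [-0.982 -0.187 -0.   ] x [ 3.e-04  2.e-04 -1.e+00] F [ 0.7   0.26 -0.1 ] gap 1.003 q [ 69.8  18.2  -6.3   0.  -65.5 -59. ]
units to target [ 5.07  4.38 -4.36]
((188.4019317626953, 216.185791015625), (36.91688537597656, 38.18427658081055), 47.78694534301758) [0.49942879 0.36701203 0.054     ]
```

View pics/t11.png

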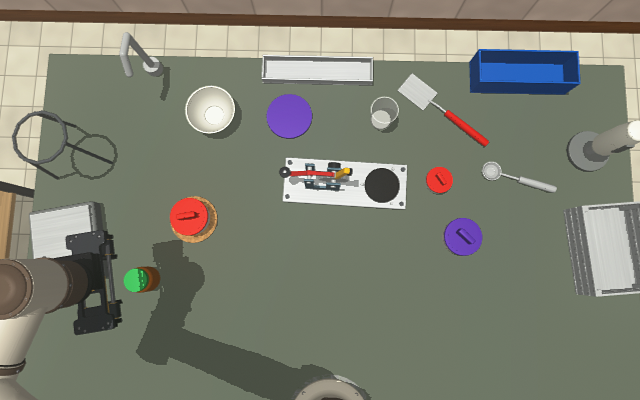

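View pics/s11.png

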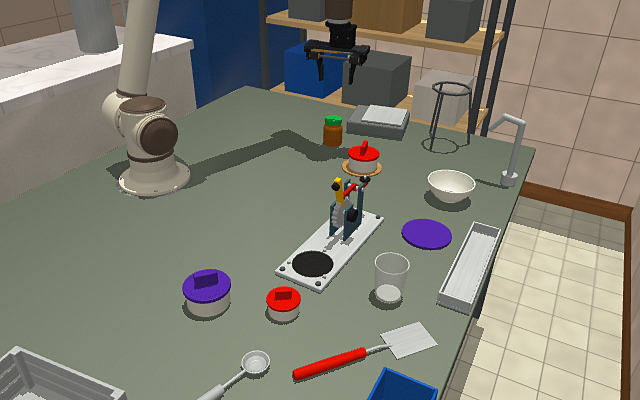

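The tub stands upright on the mat, with the lid centre at (0.499, 0.367) against the mat's (0.497, 0.366). The hold-down arm is up, everything else is at its original pixels, and the gripper is clear, so I'll hand in.

```bash
python3 -c "
from cell import *
print(hand_in())"
```

```text
the job is handed in; nothing more can be done
None
```

The red-lidded tub is standing upright on the cork mat and the job is handed in, at about 28 s of the 72 s allowed. `hand_in()` gives no verdict, so this rests on my own checks.

- **Release:** I found the pad by touch at z ≈ 0.1147 and pressed it about 8 mm. The highest vertical force I read was 12 N (about 13 N in all), falling to about 6.5 N when the nose came clear. I held it for about 5.5 s, until two pictures 1 s apart showed no change and the arm's tip matched the 1.3 rad projection to within a few pixels.
- **Move:** I gripped the lid bar at a measured 13.9 mm and lifted the tub. I carried it round the robot's side of the fixture and lowered it slowly until it touched at TCP z = 0.0633, as expected.
- **Last checks:** The tub centre is about 3 mm from the mat centre. The two camera views of the mat differed by about 4 mm in y, within tolerance. The arm is still up, the other things look unmoved in both views, and the open gripper is well clear. No check failed.

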